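# Pack ink refills upright and close the canister with its sprung cap

### The job

Pack up the ink refill bottles for the office move: stand every bottle on the desk upright in the round grey canister, all down on its floor. Then close the canister with the blue sprung cap: pinch its two orange fins fully together, set it flush into the mouth while pinched, and let go so that both tabs spring out into the groove under the rim. Leave the stapler, the mug and the hole punch where they are.

Things in the scene. Friction and masses are not known exactly. Their poses are not given: they have to be found in the camera images.
- canister: round grey open canister, loose on the desk (0.9 kg), 114 high. Origin at the centre of its underside, z up its axis. Inner radius 53, inner floor 6 above the underside; just holds seven bottles, one in the middle and six round it. Outside radius 58, with a rim collar of radius 64 on the top 24
- canister_rim (a point): centre of the canister's mouth, level with the top of the rim, 114 above the underside. Inside the rim is a lip (inner radius 53, top 8 mm), and under the lip a groove of radius 60, 8 high, into which the cap's tabs expand
- cap: blue round sprung cap, 120 g, lying loose, orange fins up. Origin at the centre of its underside, z up, x along the line from fin to fin. Plug radius 51, height 14 (bottom edge chamfered 3); above it a flange of radius 62, 5 thick, which rests on the canister's rim when fitted: cap origin then 100 above the canister's underside, just clear of the bottles
- cap_grip (a point): point midway between the cap's two upright fins, on its axis, 42 above its underside. Each fin is 8 thick in x, 26 wide in y, from 19 to 55 above the underside. Outer faces of the fins are 56 apart when free and 42 when pinched fully together; the pinched fins are also the handle for lifting the cap
- tab_a (a joint): orange fin and tab (one piece) on the cap's +x side: 0 m = sprung fully out, 0.007 = pinched fully in. Spring 1.2 N at 0, rising to 4 N at 0.007. The tab, 20 wide and 5 thick (1 to 6 above the cap's underside), sticks out of the plug: tip at radius 57 when free, 50 when pinched
- tab_b (a joint): the same for the fin and tab on the cap's -x side
- ink1_mid (a point): ink refill bottle with black band and black slim cap, standing on the desk, perhaps absent; point on its axis half-way up, 45 above its underside, z up its axis. Body 32 diameter to 56 up, sloping shoulder to 62, then slim cap 13 diameter from 62 to 90 (the top). Foot chamfered 3 mm wide, 4 high. 70 g
- ink2_mid (a point): ink refill bottle with blue band and blue slim cap, standing on the desk, perhaps absent; point on its axis half-way up, 45 above its underside, z up its axis. Body 32 diameter to 56 up, sloping shoulder to 62, then slim cap 13 diameter from 62 to 90 (the top). Foot chamfered 3 mm wide, 4 high. 70 g
- ink3_mid (a point): ink refill bottle with red band and red slim cap, standing on the desk, perhaps absent; point on its axis half-way up, 45 above its underside, z up its axis. Body 32 diameter to 56 up, sloping shoulder to 62, then slim cap 13 diameter from 62 to 90 (the top). Foot chamfered 3 mm wide, 4 high. 70 g
- ink4_mid (a point): ink refill bottle with green band and green slim cap, standing on the desk, perhaps absent; point on its axis half-way up, 45 above its underside, z up its axis. Body 32 diameter to 56 up, sloping shoulder to 62, then slim cap 13 diameter from 62 to 90 (the top). Foot chamfered 3 mm wide, 4 high. 70 g
- ink5_mid (a point): ink refill bottle with black band and black slim cap, standing on the desk, perhaps absent; point on its axis half-way up, 45 above its underside, z up its axis. Body 32 diameter to 56 up, sloping shoulder to 62, then slim cap 13 diameter from 62 to 90 (the top). Foot chamfered 3 mm wide, 4 high. 70 g
- ink6_mid (a point): ink refill bottle with blue band and blue slim cap, standing on the desk, perhaps absent; point on its axis half-way up, 45 above its underside, z up its axis. Body 32 diameter to 56 up, sloping shoulder to 62, then slim cap 13 diameter from 62 to 90 (the top). Foot chamfered 3 mm wide, 4 high. 70 g
- ink7_mid (a point): ink refill bottle with red band and red slim cap, standing on the desk, perhaps absent; point on its axis half-way up, 45 above its underside, z up its axis. Body 32 diameter to 56 up, sloping shoulder to 62, then slim cap 13 diameter from 62 to 90 (the top). Foot chamfered 3 mm wide, 4 high. 70 g
- stapler: red stapler, 150 long, bystander; origin centre of underside
- mug: white mug, 80 diameter, 92 high, bystander; origin centre of underside
- punch: blue hole punch, 110 x 100 x 65, bystander; origin centre of underside

How it is judged (in metres and radians):
On the way, in this order (a step that is already met when the one before it is completed fails the run):
1. every bottle present stands upright on the canister's floor (horizontal distance between each of ink1_mid, ink2_mid, ink3_mid, ink4_mid, ink5_mid, ink6_mid, ink7_mid and canister below 0.042 m and z of ink1_mid in the frame of canister between 0.046 and 0.056 m and angle between each of ink1_mid, ink2_mid, ink3_mid, ink4_mid, ink5_mid, ink6_mid, ink7_mid's own z axis and vertical below 0.12 rad and z of ink2_mid in the frame of canister between 0.046 and 0.056 m and z of ink3_mid in the frame of canister between 0.046 and 0.056 m and z of ink4_mid in the frame of canister between 0.046 and 0.056 m and z of ink5_mid in the frame of canister between 0.046 and 0.056 m and z of ink6_mid in the frame of canister between 0.046 and 0.056 m and z of ink7_mid in the frame of canister between 0.046 and 0.056 m), for 0.2 s.
2. the cap, with both tabs pinched in, is set down into the canister's mouth (horizontal distance between cap and canister below 0.006 m and angle between the z axis of cap and the z axis of canister, either way round below 0.07 rad and z of cap in the frame of canister between 0.095 and 0.106 m and value of joint each of tab_a, tab_b above 0.004 m), for 0.05 s.
At the end, for the whole second after the job is handed in: Every bottle present is upright within 7 degrees on the canister's floor (5 mm); the cap's flange lies on the rim within 3 mm, centred within 6 mm, level within 4 degrees; both tabs have sprung out to within 2 mm of fully free; the canister is upright and all is at rest (all of step 1 and horizontal distance between cap and canister below 0.006 m and angle between the z axis of cap and the z axis of canister, either way round below 0.07 rad and z of cap in the frame of canister between 0.097 and 0.103 m and value of joint each of tab_a, tab_b below 0.002 m and angle between canister's own z axis and vertical below 0.1 rad and linear speed of each of cap, canister below 0.02 m/s); the robot touches nothing.
It fails at once if the stapler is knocked more than 40 mm from its place (distance of stapler from where it was at the start of the episode above 0.04 m).
It fails at once if the mug is knocked more than 40 mm from its place (distance of mug from where it was at the start of the episode above 0.04 m).
It fails at once if the punch is knocked more than 40 mm from its place (distance of punch from where it was at the start of the episode above 0.04 m).
It fails at once if the canister is tipped over (angle between canister's own z axis and vertical above 0.6 rad).
Of ink1, ink2, ink3, ink4, ink5, ink6, ink7 only 5 to 7 are there at a start; the rules pass over those that are not, and their reading is None.
At some moment in a run one of cap may be knocked a few centimetres aside while the robot is not near it.
It also fails if it takes over 210 s, if anything falls off the work surface, if the arm or the gripper's body presses on something with over 40 N, if the wrist force passes 120 N, or if a joint passes its speed limit or range.

### The arm

A 6-joint arm with a two-finger parallel gripper is mounted at the origin on the work surface. World frame = base frame: x ahead of the robot, y to its left, z up, the work surface at z = 0. Lengths are in mm, angles in rad, forces in N, time in s.
With the tool pointing down it reaches from about 325 to 875 mm from the base axis. Payload 4.4 kg.
Tool frame: the origin (TCP) lies at the very end of the fingers, on their centre line; the grasp point (between the pads) lies 19 mm behind it (pinch_z is the z of the grasp point in the tool frame, in mm); z points along the fingers, y is the line along which they close (so a half turn about z gives the same grasp; the last joint's range is limited). The gripper opens to 85 mm and grips with 20 to 120 N. Pads are 22 mm wide; open, the fingers measure 114 mm over their backs; the gripper's body (76 mm by 85 mm) begins 54 mm behind the grasp point. The pads swing forward as they close: fully open they stand 13 mm farther back than shut.
Start: joints at [0.964, 0.207, 1.542, -0, 1.393, -0.15], TCP at [253.63, 516.042, 231.282] pointing down, gripper open.
Joint ranges: [-2.73, 2.73], [-0.86, 2.22], [0.23, 2.46], [-1.11, 4.25], [0.08, 2.63], [-2.82, 2.82]. Speed limits (rad/s): [2.79, 2.79, 3.14, 3.14, 3.14, 3.14].

### API

Orientations are given as a unit quaternion [w, x, y, z].
In Python, from workcell import * gives the robot as it stands. Calls block until the motion is done:
- move_ptp(position, orientation): joint-space move of the TCP to a pose.
- movel(position, orientation=None, speed=150): straight line of the TCP; orientation=None keeps the orientation; speed is the mean speed in mm/s.
- goto_joints(angles): joint-space move.
- grip(opening, f_grip=None): opening from 0.0 (shut) to 1.0 (fully open); f_grip is the grip in N (None keeps the last); returns when the fingers have stopped.
- dwell(seconds).
- solve_ik(position, orientation): joint angles nearest the present ones, or None.
- get_state(): the state.
- snapshot(name): name is "side" or "top"; returns a dict with "color" (420x560x3 uint8, red, green, blue), "vfov" (degrees; the focal length in pixels is half the picture's height over the tangent of half this angle, whatever the lens; pixels are square), "cx", "cy" (the principal point, pixels), "k1" (the pictures are not rectified: a ray, as slopes to the right and down, at radius r is drawn at 1 + k1 r^2 times it, then the intrinsics apply), "world_from_camera" (4x4, takes a point from camera to world coordinates). Camera axes: x right, y down, z forward; pixel columns grow to the right and rows downward; lengths in mm; the calibration is good to about 2 mm. A picture is of the moment at which its call begins. There is no depth.
A pose or a line that the arm cannot do raises Unreachable and nothing moves.
- close_job(): hands the job in; it is judged then, once.
Trained networks look in the newest picture that a camera, given by its name, has taken for a name from the list of things; names that differ only in an ending like _2 or _b are one class to them, and where a whole thing is asked for, a point or a joint stands for the part that bears it (a point fixed in the world has none). Each returns a list of dicts, best first, with "score" (0 to 1); they miss things now and then, are a little off and sometimes report something else, mostly with a low value. They report only what shows in the picture. A call takes as long as a camera call.
- spot_in(camera, target): "location" ([x, y, z] in mm, in the coordinates of the camera as it stood for that picture, good to about 4 mm: the middle of the surface that is visible of it).
- regions_of(camera, target): "pixels" (420x560 bool, what is visible of it).
- spot_point(camera, target): "location" ([x, y, z] in mm, in the coordinates of the camera as it stood for that picture, good to about 4 mm: a listed point, or the origin of a listed thing).
The state is a dict: "t": time; "q": joint angles; "joint_velocities": joint speeds; "joint_torque": joint torques, N m; "tool_pos": TCP position; "tool_rot": TCP orientation; "ft_force": force on the tool from outside, world axes, zero at the start; "moment": the same for the moment, N m; "grip_width": opening from 0.0 (shut) to 1.0 (fully open); "grip_force": force on a finger pad.
Only numpy, scipy, OpenCV 4.12 (cv2) and the standard library are available. Lean on these libraries where they do the work, as an engineer would, in place of code of your own. Each camera call takes 0.05 s, during which the arm holds its last target. There are 200 camera calls.

## Working session

There is one attempt and no reset: what is moved stays moved. The work goes in short steps, each a Python script; the robot and the scene stay as the last script left them, time stands still between calls to the robot, and variables do not carry over. Pictures are saved under pics/ and viewed, at most 14 in all, crops included, and the job is handed in when it is done.

```bash
mkdir -p pics; ls; cat > h.py <<'E'
from workcell import *
import numpy as np, cv2
def save(cam,name):
    s=snapshot(cam); cv2.imwrite('pics/%s.png'%name,s['color'][:,:,::-1]); return s
def w(s,p):
    return (s['world_from_camera']@np.r_[p,1])[:3]
E
python3 - <<'E'
from h import *
for c in ['top','side']:
    s=save(c,c+'0'); print(c,s['vfov'],s['cx'],s['cy'],s['k1'],s['world_from_camera'].round(3).tolist())
    for t in ['canister','canister_rim','cap','cap_grip','ink1_mid','ink2_mid','ink3_mid','ink4_mid','stapler','mug','punch']:
        print(t,[(round(d['score'],2),w(s,d['location']).round().tolist()) for d in spot_point(c,t) if d['score']>.2])
print(get_state())
E
```

```text
pics
top 56.42298147642756 283.64699435783103 211.72771600578454 -0.06632584752456853 [[0.014, -0.987, 0.163, 458.968], [-1.0, -0.017, -0.02, 34.914], [0.023, -0.163, -0.986, 944.744], [0.0, 0.0, 0.0, 1.0]]
canister [(0.86, [568.0, -65.0, 4.0])]
canister_rim [(0.8, [564.0, -62.0, 115.0]), (0.55, [623.0, 124.0, 47.0]), (0.3, [542.0, 199.0, 44.0])]
cap [(0.72, [542.0, -361.0, -0.0])]
cap_grip [(0.88, [543.0, -363.0, 47.0])]
ink1_mid [(0.59, [453.0, 125.0, 43.0])]
ink2_mid [(0.68, [623.0, 127.0, 46.0]), (0.5, [594.0, 426.0, -2.0])]
ink3_mid [(0.53, [453.0, 209.0, 47.0])]
ink4_mid [(0.73, [541.0, 200.0, 45.0]), (0.53, [768.0, 40.0, 2.0])]
stapler [(0.95, [767.0, 40.0, 1.0])]
mug [(0.96, [754.0, -204.0, 4.0])]
punch [(0.97, [593.0, 425.0, 0.0])]
side 53.923373202929575 286.011527665548 208.87485603626058 0.01339575618988118 [[-0.969, -0.185, 0.164, 418.768], [-0.247, 0.7, -0.67, 696.718], [0.009, -0.689, -0.724, 858.468], [0.0, 0.0, 0.0, 1.0]]
canister [(0.62, [564.0, -69.0, -2.0])]
canister_rim [(0.69, [564.0, -66.0, 113.0])]
cap [(0.84, [541.0, -364.0, -1.0])]
cap_grip [(0.63, [542.0, -
[... 375 characters left out ...]
: 1.2, 'q': array([ 9.63520814e-01,  2.06613513e-01,  1.54148115e+00,  1.05331535e-05,
        1.39352367e+00, -1.50518863e-01]), 'joint_velocities': array([-0.00105291, -0.00016757,  0.00057473, -0.00191442, -0.00029234,
        0.00041151]), 'joint_torque': array([ 3.45734236e-05, -3.83065474e+01, -2.91966033e+01, -4.07744828e-04,
        8.37202879e-04, -2.45958654e-05]), 'tool_pos': array([253.61678967, 516.05015048, 231.28294716]), 'tool_rot': array([-9.56443898e-06,  2.26399159e-01,  9.74034610e-01, -1.00083093e-05]), 'ft_force': array([ 0.41518875, -0.53191813, -0.00537172]), 'moment': array([ 0.00111028, -0.04136215, -0.00794138]), 'grip_force': 0.0, 'grip_width': 0.9984047593463644}
```

View pics/top0.png

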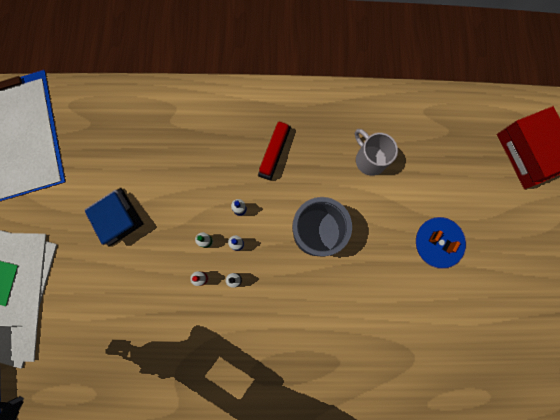

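View pics/side0.png

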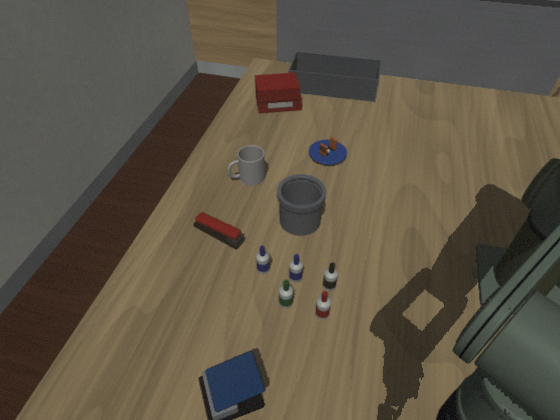

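The scene shows five bottles: blue at (239,207) and (236,243), green (203,240), red (198,279) and black (233,280) in the top view. The canister is empty at (322,227) and the cap lies at (441,243), fins up. First I'll locate the canister exactly by gripping its wall from two sides.

```bash
cat >> h.py <<'E'
def quat(a): return [0,np.cos(a/2),np.sin(a/2),0]
def best(p,a):
    o=[]
    for k in (0,np.pi):
        j=solve_ik(p,quat(a+k))
        if j is not None: o.append((abs(j[5]),a+k))
    return quat(min(o)[1])
# close direction is yaw a+90deg
def over(x,y,z,a):
    q=best([x,y,z],a); move_ptp([x,y,z],q); return q
def z(h,speed=120):
    p=get_state()['tool_pos'].copy(); p[2]=h; movel(p.tolist(),speed=speed)
def st():
    s=get_state(); print('t%.1f pos %s F %s w %.3f g %.1f'%(s['t'],s['tool_pos'].round(1),s['ft_force'].round(1),s['grip_width'],s['grip_force'])); return s
E
python3 - <<'E'
from h import *
C=np.array([564.,-64.])
grip(1.0,20)
over(C[0]-58,C[1],170,np.pi/2); z(95); st(); grip(0); st()
grip(1.0); z(170,200)
over(C[0],C[1]+58,170,0); z(95); st(); grip(0); st()
grip(1.0); z(170,200)
s=snapshot('top')
print([(round(d['score'],2),w(s,d['location']).round(1)) for d in spot_point('top','canister_rim')])
E
```

```text
t4.5 pos [506.8 -63.3  95.5] F [-0.3  0.1  0.6] w 1.004 g 0.0
t5.2 pos [507.2 -63.7  95.5] F [ 3.1 -1.8  0.3] w 0.127 g 19.3
t8.7 pos [564.1  -6.2  95.7] F [-0.   0.1  0.4] w 1.003 g 0.0
t9.3 pos [563.4  -5.1  95.4] F [-1.6  3.9  4.1] w 0.131 g 19.1
[(0.8, array([567.9, -64.8, 116.1])), (0.66, array([765. ,  43.1,   2.6]))]
```

```bash
cat >> h.py <<'E'
C=np.array([565.1,-63.0])
def place(b,k,n=5,R=33.,phi0=0.):
    b=np.array(b,float)
    grip(0.6,20)
    over(b[0],b[1],130,np.pi/2); z(66); grip(0); s=st(); b[0]=s['tool_pos'][0]
    grip(0.45); over(b[0],b[1],66,0); grip(0,35); s=st(); b[1]=s['tool_pos'][1]
    if not .08<s['grip_width']<.25: print('MISSED'); z(150); return False
    z(195,200)
    phi=phi0+2*np.pi*k/n
    p=C+R*np.array([np.cos(phi),np.sin(phi)])
    over(p[0],p[1],195,phi); z(90,150)
    s=st()
    if abs(s['ft_force'][2])>6 : print('contact high')
    z(73.5,40); s=st()
    return s
def release():
    grip(0.32); st(); z(195,200)
E
python3 - <<'E'
from h import *
place([451,126.5],0); 
save('top','p1')
E
```

```text
t13.4 pos [452.2 126.4  66.7] F [ 0.4 -0.9  2.1] w 0.144 g 21.9
t15.5 pos [452.1 126.5  65.9] F [ 0.7  0.2 -0.8] w 0.135 g 34.0
t19.6 pos [598.8 -62.9  91. ] F [ 0.6  0.1 -0.8] w 0.135 g 34.1
t20.1 pos [598.6 -62.9  73.1] F [-0.3 -1.  -0.2] w 0.133 g 34.1
```

View pics/p1.png

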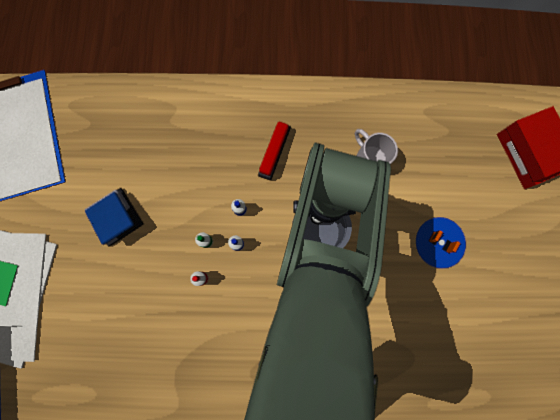

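The black bottle is in the gripper inside the canister, and the other four are undisturbed. Releasing it and moving on to the rest.

```bash
sed -i 's/grip(0.32)/grip(0.25)/; s/z(73.5,40)/z(72.8,40)/' h.py
python3 - <<'E'
from h import *
release()
for k,b in [(1,[538,128]),(4,[451,206.5])]:
    if place(b,k) is False: break
    release()
goto_joints([0.964, 0.207, 1.542, 0, 1.393, -0.15])
s=save('top','p2'); im=cv2.imread('pics/p2.png')[120:320,160:400]; cv2.imwrite('pics/p2c.png',cv2.resize(im,None,fx=3,fy=3))
st()
E
```

```text
t20.4 pos [599.2 -63.   73.9] F [-0.6 -0.4 -1.1] w 0.250 g 0.0
t23.8 pos [539.2 127.8  66.9] F [-0.8 -1.   3. ] w 0.142 g 22.3
t26.0 pos [539.2 128.   66. ] F [-0.1  0.   0.1] w 0.133 g 34.0
t29.0 pos [575.7 -31.3  91. ] F [-0.1  0.6 -0.2] w 0.133 g 34.1
t29.6 pos [575.6 -31.3  72.5] F [ 0.1  1.  -0.1] w 0.142 g 34.1
t29.9 pos [575.9 -31.3  73. ] F [ 0.1 -0.2  0.6] w 0.252 g 0.0
t33.2 pos [452.9 206.4  66.8] F [-1.5 -0.8  4.2] w 0.142 g 21.4
t35.3 pos [452.8 206.5  65.9] F [-0.7 -0.4  0.5] w 0.139 g 34.1
t38.2 pos [575.7 -93.1  91. ] F [ 0.3 -0.9 -0.7] w 0.142 g 34.1
t38.8 pos [575.6 -93.1  72.5] F [ 0.3  0.4 -0.8] w 0.136 g 34.1
t39.0 pos [575.9 -93.2  73. ] F [ 0.5 -0.5 -0.2] w 0.249 g 0.0
t42.3 pos [254.2 515.7 230.7] F [-0.1 -0.3  0. ] w 0.246 g 0.0
```

View pics/p2c.png

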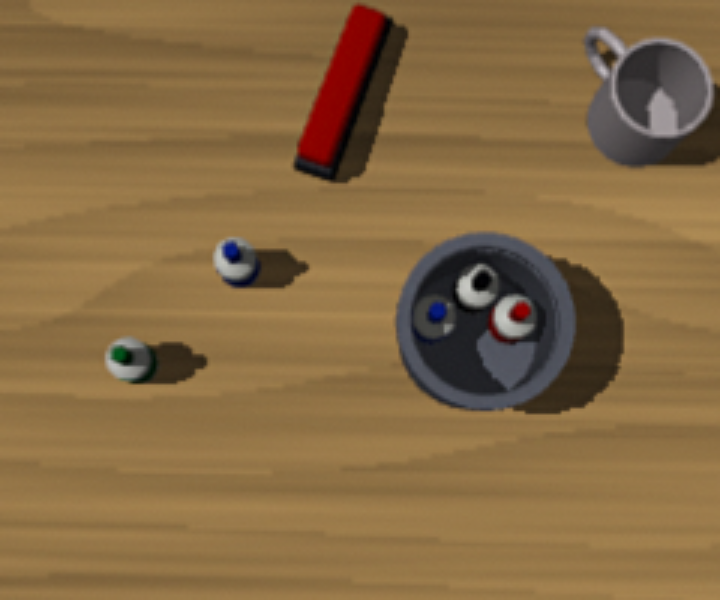

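The black, blue and red bottles stand upright in the canister at about (480,282), (437,315) and (515,318) in the crop. The second blue and the green remain.

```bash

python3 - <<'E'
from h import *
for k,b in [(2,[621,125]),(3,[539.5,200])]:
    if place(b,k) is False: break
    release()
goto_joints([0.964, 0.207, 1.542, 0, 1.393, -0.15])
for c in ['top','side']:
    s=save(c,'p3'+c)
    for t in ['canister','canister_rim','cap','cap_grip']:
        print(t,[(round(d['score'],2),w(s,d['location']).round(1).tolist()) for d in spot_point(c,t) if d['score']>.3])
    # orange fins
    hsv=cv2.cvtColor(s['color'],cv2.COLOR_RGB2HSV); m=cv2.inRange(hsv,(4,150,70),(18,255,255))
    d=[d for d in regions_of(c,'cap') if d['score']>.3][0]['pixels']
    m=m*d.astype(np.uint8)
    n,l,stt,cen=cv2.connectedComponentsWithStats(m); print(c,stt[1:,4],cen[1:].round(1).tolist())
    bl=cv2.inRange(hsv,(105,120,40),(125,255,255))*d.astype(np.uint8)
    cc=max(cv2.findContours(d.astype(np.uint8),0,1)[0],key=cv2.contourArea); print('ell',cv2.fitEllipse(cc))
a=cv2.imread('pics/p3top.png')[180:300,280:480]; b=cv2.imread('pics/p3side.png')[100:260,220:380]
cv2.imwrite('pics/p3c.png',np.hstack([cv2.resize(a,(500,300)),cv2.resize(b,(300,300))])); st()
E
```

```text
t45.8 pos [621.5 126.2  67. ] F [-0.5  0.2  2. ] w 0.140 g 21.9
t47.9 pos [621.4 125.   65.9] F [ 0.6  0.8 -0.7] w 0.135 g 34.1
t50.3 pos [539.3 -42.7  90.7] F [-0.1 -0.7 -1.2] w 0.133 g 34.1
t50.9 pos [539.2 -42.7  72.6] F [ 0.6  0.5 -0.5] w 0.136 g 34.1
t51.1 pos [539.5 -42.8  73. ] F [-0.5  0.8 -0.4] w 0.250 g 0.0
t54.7 pos [540.5 199.8  67. ] F [-1.  -0.1  4.3] w 0.142 g 20.8
t56.8 pos [540.4 200.   66. ] F [-0.4  0.4 -0.8] w 0.135 g 34.0
t60.2 pos [539.1 -82.1  90.9] F [ 0.3  0.5 -0.6] w 0.139 g 34.1
t60.8 pos [538.9 -82.1  72.5] F [-0.3 -0.7 -1. ] w 0.135 g 34.1
t61.0 pos [539.3 -82.2  73. ] F [-0.1 -0.5  0.2] w 0.246 g 0.0
canister [(0.96, [567.0, -61.5, 2.6])]
canister_rim [(0.69, [564.3, -64.0, 115.0])]
cap [(0.7, [542.9, -361.9, -0.2])]
cap_grip [(0.75, [545.4, -363.8, 45.1])]
top [] []
ell ((113.03221130371094, 217.1854248046875), (51.017215728759766, 52.777584075927734), 26.139816284179688)
canister [(0.96, [560.9, -67.9, -1.0])]
canister_rim [(0.71, [563.1, -63.5, 109.4])]
cap [(0.97, [541.5, -363.3, 1.3])]
cap_grip [(0.71, [547.6, -367.2, 46.7])]
side [57  9  1 14] [[332.8, 142.9], [323.3, 145.7], [325.0, 149.0], [322.4, 152.6]]
ell ((327.6565246582031, 151.30889892578125), (25.404516220092773, 37.763492584228516), 89.70682525634766)
t64.7 pos [253.3 516.1 230.8] F [-0.4  0.  -0.6] w 0.250 g 0.0
```

View pics/p3c.png

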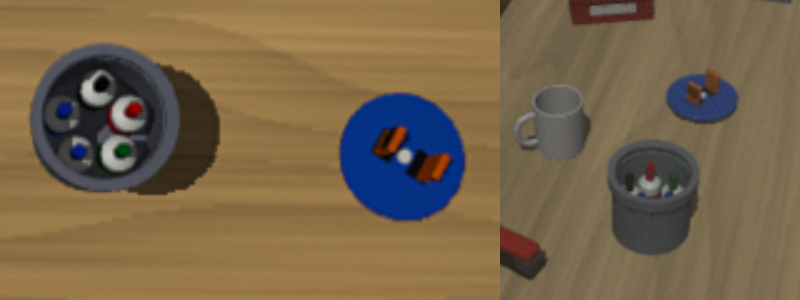

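All five bottles stand in the canister, and the cap is undisturbed at top pixel about (441,243) with its fins along a line tilted about 29° in the image. Next I'll measure its centre and yaw.

```bash
cat >> h.py <<'E'
def ray(s,u,v,h):
    f=210/np.tan(np.radians(s['vfov']/2)); K=np.array([[f,0,s['cx']],[0,f,s['cy']],[0,0,1]])
    p=cv2.undistortPoints(np.array([[[u,v]]],float),K,np.array([s['k1'],0,0,0.]))[0,0]
    M=s['world_from_camera']; d=M[:3,:3]@[p[0],p[1],1]; o=M[:3,3]; return (o+d*(h-o[2])/d[2])[:2]
def capmeas():
    out=[]
    for c,box in [('top',(441,243,45)),('side',(327,151,40))]:
        s=snapshot(c); hsv=cv2.cvtColor(s['color'],cv2.COLOR_RGB2HSV)
        r=np.zeros(hsv.shape[:2],np.uint8); cv2.circle(r,box[:2],box[2],255,-1)
        bl=cv2.inRange(hsv,(105,150,60),(125,255,255))&r
        n,l,q,_=cv2.connectedComponentsWithStats(bl); bl=(l==1+np.argmax(q[1:,4])).astype(np.uint8)
        cc=cv2.convexHull(max(cv2.findContours(bl,0,1)[0],key=cv2.contourArea))[:,0]
        P=np.array([ray(s,u,v,19) for u,v in cc]); (x,y),rad=cv2.minEnclosingCircle(P.astype(np.float32))
        print(c,'flange',round(x,1),round(y,1),rad)
        orr=cv2.inRange(hsv,(3,170,130),(20,255,255))&r
        v,u=np.nonzero(orr); P=np.array([ray(s,a,b,50) for a,b in zip(u,v)],np.float32)
        _,lab,cen=cv2.kmeans(P,2,None,(3,50,.1),5,cv2.KMEANS_PP_CENTERS)
        d=cen[1]-cen[0]; print(c,'fins',len(P),cen.round(1).tolist(),'sep',np.linalg.norm(d),'yaw',np.degrees(np.arctan2(d[1],d[0]))%180)
E
python3 -c "
from h import *
capmeas()"
```

```text
top flange 544.1 -364.5 61.7816047668457
top fins 61 [[557.2999877929688, -346.3999938964844], [532.2999877929688, -387.79998779296875]] sep 48.3789 yaw 58.83354
side flange 581.4 -371.0 17.438142776489258Traceback (most recent call last):
  File "<string>", line 3, in <module>
    capmeas()
    ~~~~~~~^^
  File "h.py", line 55, in capmeas
    d=cen[1]-cen[0]; print(c,'fins',len(P),cen.round(1).tolist(),'sep',np.linalg.norm(d),'yaw',np.degrees(np.arctan2(d[1],d[0]))%180)
                                                                                                                     ~^^^
IndexError: index 1 is out of bounds for axis 0 with size 1
```

```bash

python3 - <<'E'
from h import *
grip(1.0,40)
a=np.radians(58.8-90)
over(544.1,-364.7,130,a); z(50); z(23,60); st(); grip(0); st()
z(60,60); z(200,150); st()
over(C[0],C[1],200,a); z(160); st()
save('side','p4'); save('top','p4t')
A=cv2.imread('pics/p4.png')[60:260,200:400]; B=cv2.imread('pics/p4t.png')[130:330,220:420]
cv2.imwrite('pics/p4c.png',cv2.resize(np.hstack([A,B]),None,fx=2,fy=2))
E
```

```text
t70.2 pos [ 545.  -364.1   22.4] F [0.4 0.4 0. ] w 1.003 g 0.0
t70.7 pos [ 546.4 -365.4   25.1] F [-0.2 -0.3  6.4] w 0.446 g 42.3
t72.5 pos [ 545.5 -364.6  198.4] F [ 0.5 -0.2 -1.7] w 0.445 g 40.7
t75.3 pos [564.9 -63.4 159.6] F [-0.4 -1.  -1.1] w 0.450 g 40.7
```

View pics/p4c.png

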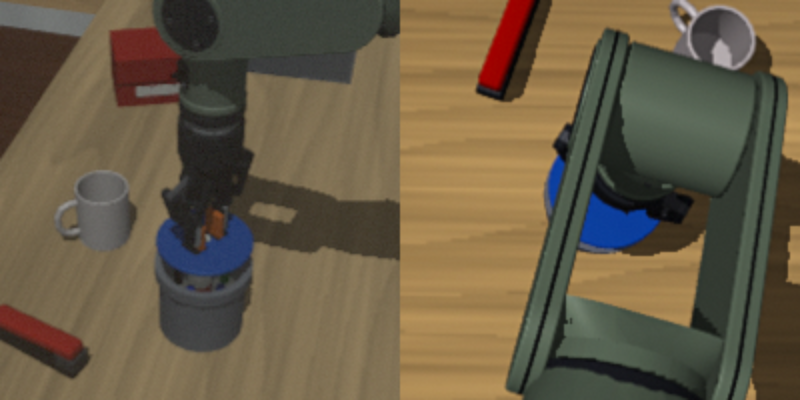

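The cap hangs level in the gripper over the mouth, fins pinched. Lowering with force checks.

```bash

python3 - <<'E'
from h import *
for h in [145,140,136,133,130,128,126,125,124,123]:
    z(h,30); s=st()
    if s['ft_force'][2]>12: break
save('side','p5'); A=cv2.imread('pics/p5.png')[100:260,220:380]
cv2.imwrite('pics/p5c.png',cv2.resize(A,None,fx=3,fy=3))
E
```

```text
t76.0 pos [565.9 -63.5 144.8] F [ 0.5  0.9 -1. ] w 0.448 g 40.7
t76.3 pos [565.6 -63.5 139.6] F [ 0.4  0.7 -1.6] w 0.445 g 40.7
t76.6 pos [565.3 -63.4 135.7] F [ 0.4  0.2 -2. ] w 0.445 g 40.7
t76.9 pos [565.1 -63.3 132.7] F [-0.1 -0.1 -1.8] w 0.445 g 40.7
t77.1 pos [564.8 -63.2 129.7] F [ 0.2 -0.  -0.5] w 0.442 g 40.7
t77.4 pos [564.7 -63.2 127.8] F [ 0.3 -0.5 -2. ] w 0.446 g 40.7
t77.6 pos [564.5 -63.1 125.8] F [ 0.1  0.  -0.8] w 0.441 g 40.7
t77.9 pos [564.7 -63.2 125.2] F [-0.1 -0.3 -0.1] w 0.451 g 40.9
t78.1 pos [564.8 -63.2 125.1] F [-2.2  0.7  3.8] w 0.446 g 42.0
t78.4 pos [564.9 -63.2 125.1] F [-5.4  1.  10.7] w 0.442 g 43.1
```

View pics/p5c.png

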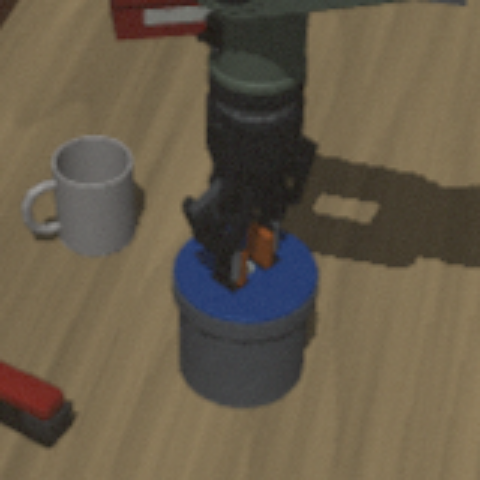

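The flange sits flush on the rim; contact came at TCP 125.1, as expected. Releasing.

```bash

python3 - <<'E'
from h import *
dwell(0.3); z(124.5,20); grip(1.0); dwell(.3); st(); z(220,80)
goto_joints([0.964, 0.207, 1.542, 0, 1.393, -0.15])
for c in ['top','side']:
    s=save(c,'p6'+c)
    for t in ['canister','cap','cap_grip']:
        print(t,[(round(d['score'],2),w(s,d['location']).round(1).tolist()) for d in spot_point(c,t) if d['score']>.3])
a=cv2.imread('pics/p6top.png')[170:290,260:380]; b=cv2.imread('pics/p6side.png')[140:260,240:360]
cv2.imwrite('pics/p6c.png',np.hstack([cv2.resize(a,(400,400)),cv2.resize(b,(400,400))])); st()
E
```

```text
t79.8 pos [564.8 -63.3 124.5] F [-0.4 -0.4  0.6] w 1.000 g 0.0
canister []
cap [(0.9, [564.8, -58.9, 98.7])]
cap_grip [(0.65, [567.9, -60.6, 146.4])]
canister [(0.61, [562.4, -67.0, -1.3])]
cap []
cap_grip [(0.83, [566.6, -67.8, 147.9])]
t83.9 pos [253.5 516.  230.8] F [ 0.2 -0.1  0.3] w 1.002 g 0.0
```

View pics/p6c.png

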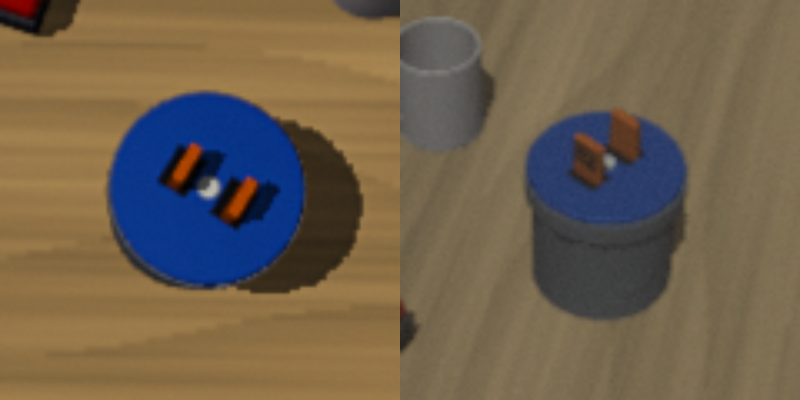

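The cap looks flush and centred. Before handing in, I'll measure the fin separation numerically to check that the tabs sprang out.

```bash

python3 - <<'E'
from h import *
for k,cx,h in [('p3top',441,50),('p6top',322,150)]:
    s=snapshot('top'); s['color']=cv2.imread('pics/%s.png'%k)[:,:,::-1].copy()
    hsv=cv2.cvtColor(s['color'],cv2.COLOR_RGB2HSV); r=np.zeros((420,560),np.uint8); cv2.circle(r,(cx,243 if cx>400 else 227),22,255,-1)
    for th in (90,130,180):
        v,u=np.nonzero(cv2.inRange(hsv,(2,150,th),(20,255,255))&r)
        P=np.array([ray(s,x,y,h) for x,y in zip(u,v)],np.float32)
        _,_,cen=cv2.kmeans(P,2,None,(3,50,.1),5,cv2.KMEANS_PP_CENTERS); d=cen[1]-cen[0]
        print(k,th,len(P),cen.round(1).tolist(),np.linalg.norm(d),np.degrees(np.arctan2(d[1],d[0]))%180)
    if cx<400:
        bl=cv2.inRange(hsv,(105,150,60),(125,255,255)); R=cv2.circle(np.zeros((420,560),np.uint8),(322,227),45,255,-1)
        cc=cv2.convexHull(max(cv2.findContours(bl&R,0,1)[0],key=cv2.contourArea))[:,0]
        print(cv2.minEnclosingCircle(np.array([ray(s,a,b,119) for a,b in cc],np.float32)))
i=[cv2.imread('pics/%s.png'%k)[y-30:y+30,x-30:x+30] for k,x,y in [('p3top',441,243),('p6top',322,227)]]
cv2.imwrite('pics/f.png',cv2.resize(np.hstack(i),(800,400),interpolation=cv2.INTER_CUBIC))
E
```

```text
p3top 90 108 [[532.0, -382.6000061035156], [556.0999755859375, -344.79998779296875]] 44.79731 57.535995
p3top 130 62 [[531.9000244140625, -387.70001220703125], [557.2999877929688, -346.3999938964844]] 48.49332 58.406467Traceback (most recent call last):
  File "<stdin>", line 9, in <module>
IndexError: index 1 is out of bounds for axis 0 with size 1
```

```bash

python3 - <<'E'
from h import *
for k,cx,h in [('p3top',441,50),('p6top',322,150)]:
    s=snapshot('top'); s['color']=cv2.imread('pics/%s.png'%k)[:,:,::-1].copy()
    hsv=cv2.cvtColor(s['color'],cv2.COLOR_RGB2HSV); r=np.zeros((420,560),np.uint8); cv2.circle(r,(cx,243 if cx>400 else 227),22,255,-1)
    for th in (70,90,110,130):
        v,u=np.nonzero(cv2.inRange(hsv,(2,150,th),(20,255,255))&r)
        P=np.array([ray(s,x,y,h) for x,y in zip(u,v)],np.float32)
        _,_,cen=cv2.kmeans(P,2,None,(3,50,.1),5,cv2.KMEANS_PP_CENTERS); d=cen[1]-cen[0]
        print(k,th,len(P),cen.round(1).tolist(),np.linalg.norm(d),np.degrees(np.arctan2(d[1],d[0]))%180)
    if cx<400:
        bl=cv2.inRange(hsv,(105,150,60),(125,255,255)); R=cv2.circle(np.zeros((420,560),np.uint8),(322,227),45,255,-1)
        cc=cv2.convexHull(max(cv2.findContours(bl&R,0,1)[0],key=cv2.contourArea))[:,0]
        print(cv2.minEnclosingCircle(np.array([ray(s,a,b,119) for a,b in cc],np.float32)))
i=[cv2.imread('pics/%s.png'%k)[y-30:y+30,x-30:x+30] for k,x,y in [('p3top',441,243),('p6top',322,227)]]
cv2.imwrite('pics/f.png',cv2.resize(np.hstack(i),(800,400),interpolation=cv2.INTER_CUBIC))
E
```

```text
p3top 70 150 [[531.0999755859375, -380.6000061035156], [554.7000122070312, -341.20001220703125]] 45.90776 59.163937
p3top 90 108 [[532.0, -382.6000061035156], [556.0999755859375, -344.79998779296875]] 44.79731 57.535995
p3top 110 73 [[556.7000122070312, -346.0], [532.0999755859375, -387.6000061035156]] 48.300213 59.364784
p3top 130 62 [[557.2999877929688, -346.3999938964844], [531.9000244140625, -387.70001220703125]] 48.49332 58.40648
p6top 70 116 [[575.5999755859375, -46.599998474121094], [554.9000244140625, -80.30000305175781]] 39.578938 58.44818
p6top 90 98 [[576.7000122070312, -47.099998474121094], [555.7999877929688, -81.19999694824219]] 40.044643 58.56736
p6top 110 88 [[556.2000122070312, -81.4000015258789], [577.2000122070312, -47.29999923706055]] 40.06857 58.25972
p6top 130 75 [[577.5999755859375, -47.20000076293945], [556.9000244140625, -81.9000015258789]] 40.378883 59.27278
((566.1146850585938, -64.08277893066406), 62.099945068359375)
```

View pics/f.png

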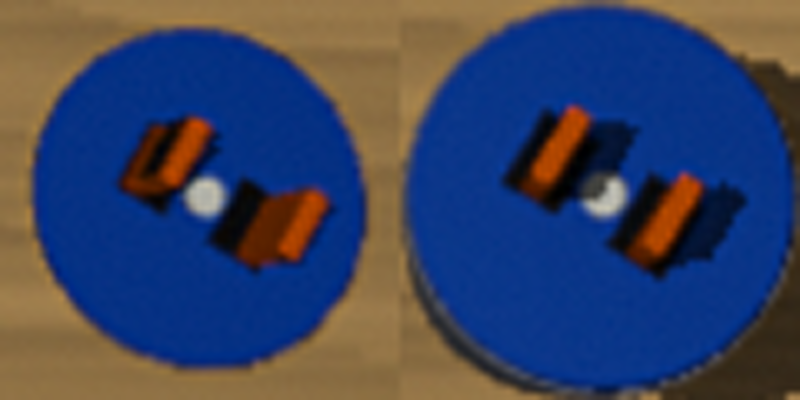

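Fin separation is about 40 mm against 48 when free. Both tabs are still about 4 mm in, so they are resting on the lip and not in the groove. I'll press the flange down with the open fingertips directly above the tabs.

```bash
cat >> h.py <<'E'
def fins():
    s=snapshot('top'); hsv=cv2.cvtColor(s['color'],cv2.COLOR_RGB2HSV); r=np.zeros((420,560),np.uint8); cv2.circle(r,(322,227),22,255,-1)
    v,u=np.nonzero(cv2.inRange(hsv,(2,150,110),(20,255,255))&r)
    P=np.array([ray(s,x,y,152) for x,y in zip(u,v)],np.float32)
    _,_,cen=cv2.kmeans(P,2,None,(3,50,.1),5,cv2.KMEANS_PP_CENTERS); d=cen[1]-cen[0]
    print(cen.round(1).tolist(),np.linalg.norm(d),np.degrees(np.arctan2(d[1],d[0]))%180)
HOME=[0.964, 0.207, 1.542, 0, 1.393, -0.15]
E
python3 - <<'E'
from h import *
a=np.radians(58.8-90)
grip(1.0); over(565.5,-63.6,180,a); z(125,80)
h=125
while h>95:
    h-=1; z(h,20); s=get_state()
    if s['ft_force'][2]>28: break
st(); dwell(.3); st()
z(180,80); goto_joints(HOME); fins()
E
```

```text
t93.7 pos [565.1 -62.5 105.7] F [-13.9   3.4  29.9] w 0.998 g 15.0
t94.0 pos [565.1 -62.5 105.7] F [-13.5   2.8  29.7] w 0.998 g 14.9
[[554.2000122070312, -84.69999694824219], [579.2000122070312, -43.70000076293945]] 47.965797 58.620895
```

Fin separation is now 48.0 mm, so both tabs are out. One last look before handing in.

```bash

python3 - <<'E'
from h import *
save('top','p7t');save('side','p7s')
a=cv2.imread('pics/p7t.png')[170:290,260:380]; b=cv2.imread('pics/p7s.png')[140:260,240:360]
cv2.imwrite('pics/p7c.png',np.hstack([cv2.resize(a,(400,400)),cv2.resize(b,(400,400))])); st()
E
```

```text
t97.6 pos [254.1 515.7 230.7] F [0.1 0.2 0.4] w 1.001 g 0.0
```

View pics/p7c.png

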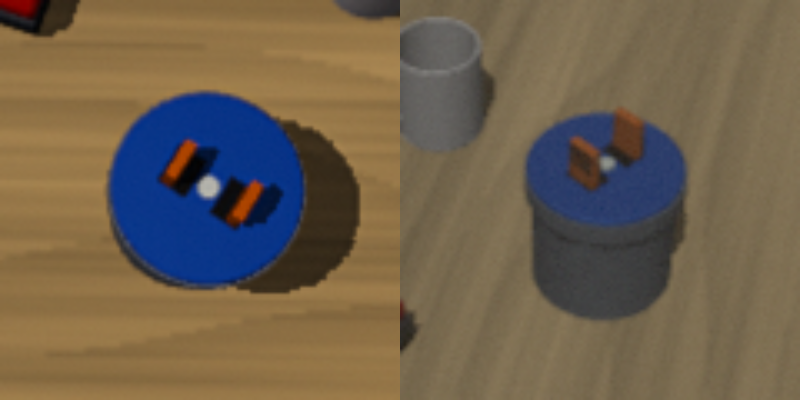

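The cap is flush and centred at (207,188) in the crop, with its fins spread symmetrically.

```bash
python3 -c "
from workcell import *
print(close_job())"
```

```text
the job is handed in; nothing more can be done
None
```

The job is handed in after about 98 s: all five bottles present were placed upright in the canister and the cap is flush on the rim. The tabs first caught on the lip, but after a press the fins measured 48 mm apart, their free spacing. The stapler, mug and hole punch were never touched, and the hand-in returned no verdict.

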